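# Post the tabbed test tile into the collecting bin

## Task

Take the fired test tile that has a narrow tab on top out of the wooden rack and post it, tab uppermost, through the slot in the steel plate of the plywood bin, feeling for the slot; then push it on by its top edge, past the grip of the sprung leaf, until it drops right inside the bin. The tile is brittle: never press it against the bin or its plate with more than about 25 N, and leave the two other tiles and the glaze jar where they stand.

Things in the scene. Friction and masses are not known exactly. Their poses are not given: they have to be found in the camera images.
- tile: The tile to post: flat fired-clay tile, 8 mm thick (its x), 105 g, standing upright in a rack groove. Lower part 76 mm wide (its y) from 0 to 66 mm height, then a central tab 40 mm wide up to 90 mm, so each shoulder lies 24 mm below the top. Pale glaze band on both faces. Edges rounded by 1 mm. Origin: centre of the underside; z up.
- tile_top (a point): Centre of the top edge of the tile's tab, 90 mm above its origin.
- bin: Fixed plywood bin, 165 mm (x) by 164 mm (y) by 121 mm high, covered by a 4 mm steel slot plate, 116 mm (x) by 150 mm (y), whose top is 125 mm above the origin. Origin under its centre, z up. The slot in the plate runs along bin y; bin x is across the slot.
- lid_mid (a point): Point in the middle of the bin, level with the top of the slot plate. The slot is 10 mm (x) by 80 mm (y). In y it is centred on this point; in x the plate was clamped by eye: the slot's middle lies anywhere up to 20 mm to the -x or +x side of this point. That offset is not measured. The plate stays put under work loads.
- stops (a point): Unmeasured in x like the slot; this point is on the bin, 12 mm above the plate, 5 mm to +x of lid_mid. Two steel stops rise 12 mm at the slot's +x edge, each 8 mm thick (x), spanning 28 to 42 mm either side in y. Their -x faces are flush with the slot's +x wall: a tile held a few mm above the plate and slid to +x until it touches them stands over the slot.
- leaf_tip (a point): Point on the bin 17 mm below lid_mid, the level of a sprung leaf's tip. The leaf, on the slot's -x side, presses the tile's lower part, 29 mm either side in y, onto the +x wall with about 5 N. Pushing down takes up to about 10 N; a tile let go there stays. Once its shoulders pass the leaf (top about 6 mm above the plate) it drops freely.
- bin_floor (a point): Middle of the bin's inner floor, 12 mm above its origin. Guide walls reach 44 mm down below the plate; a tile that has dropped stands here, its top edge about 23 mm below the plate's top.
- rack: Fixed wooden rack, 170 mm (x) by 100 mm (y) by 28 mm high, origin under its centre. Three grooves along its y at x = -56, 0 and +56 mm, 10.5 mm wide, floor 8 mm above the table (20 mm deep); one tile stands in each, the order differs.
- plain_tile: Another fired tile of the same clay, a plain rectangle 8 by 76 by 70 mm without tab, upright in the rack. Leave alone. Origin: centre of the underside.
- strip_tile: A narrow tall fired tile, 8 by 44 by 98 mm, upright in the rack. Leave alone. Origin: centre of the underside.
- glaze_jar: Closed glaze jar, 48 mm across, 75 mm high, standing between bin and rack. Leave alone. Origin: underside.
Things that resemble listed ones, but are neither listed nor needed, are in the scene too. Leave any red look-alike of the tile alone.

How it is judged (in metres and radians):
On the way, in this order (a step that is already met when the one before it is completed fails the run):
1. the tile is lifted out of the rack, clear of it (height (world z) of tile above 0.06 m and contact force between tile and rack below 0.1 N), for 0.2 s.
2. the tile stands in the slot: its underside more than 20 mm below the plate's top, its tab still above it (z of tile in the frame of bin below 0.105 m and z of tile_top in the frame of bin above 0.127 m and horizontal distance between tile_top and bin below 0.03 m and angle between the z axis of tile and the z axis of bin, either way round below 0.2 rad and angle between the y axis of tile and the y axis of bin, either way round below 0.12 rad), for 0.1 s.
At the end, for the whole second after the job is handed in: The tile stands at rest inside the bin, tab up (within 0.35 rad), its underside within 40 mm of the bin's middle, its top edge at least 12 mm below the top of the slot plate (z of tile_top in the frame of bin below 0.113 m and horizontal distance between tile and bin below 0.04 m and angle between tile's own z axis and vertical below 0.35 rad and linear speed of tile below 0.02 m/s); the robot touches nothing.
It fails at once if the tile is pressed against the bin or its plate with more than 25 N (its final fall to the floor does not count) (contact force between tile and bin above 25 N and z of tile_top in the frame of bin above 0.127 m).
It fails at once if another tile is moved by more than 20 mm, or the glaze jar by more than 30 mm (distance of any of plain_tile, strip_tile from where it was at the start of the episode above 0.02 m or distance of glaze_jar from where it was at the start of the episode above 0.03 m).
It also fails if it takes over 54 s, if anything falls off the work surface, if the arm or the gripper's body presses on something with over 40 N, if the wrist force passes 120 N, or if a joint passes its speed limit or range.

## Robot

A 6-joint arm with a two-finger parallel gripper is mounted at the origin on the work surface. World frame = base frame: x ahead of the robot, y to its left, z up, the work surface at z = 0. Lengths are in mm, angles in rad, forces in N, time in s.
With the tool pointing down it reaches from about 250 to 800 mm from the base axis. Payload 3.9 kg.
Tool frame: the origin (TCP) lies midway between the tips of the shut fingers; the grasp point (between the pads) lies 19 mm behind it (pinch_z is the distance from the TCP to the grasp point, in mm); z points along the fingers, y is the line along which they close (so a half turn about z gives the same grasp; the last joint's range is limited). The gripper opens to 85 mm and grips with 20 to 120 N. Pads are 22 mm wide; open, the fingers measure 114 mm over their backs; the gripper's body (76 mm by 85 mm) begins 54 mm behind the grasp point. The pads swing forward as they close: fully open they stand 13 mm farther back than shut.
Start: joints at [1.249, 0.26, -0.138, 1.173, 0, 1.571], TCP at [166.039, 498.042, 231.304] pointing down, gripper open.
Joint ranges: [-2.78, 2.78], [-0.83, 1.72], [-1.28, 1.37], [-1.9, 2.12], [-1.57, 1.48], [-3.14, 3.14]. Speed limits (rad/s): [2.57, 2.57, 3.14, 3.14, 3.14, 3.14].

## Interface

Orientations are given as a unit quaternion [x, y, z, w].
In Python, from plant import get_obs, read_camera, job_done, pinch_z gives the robot as it stands.
- The arm moves only by the tool servo_tool, never from a script. Its argument "commands" is a list of rows, each a list of 7 numbers: the turn, a rotation vector about the tool's x, y, z in degrees, then the shift along the tool's x, y, z in cm, then the opening, from 0 (shut) to 1 (fully open). A call has 1 to 20 rows; each row is the pose to reach, as a shift and turn from the pose commanded when the call began, along the tool's axes at that moment; what a row does not reach only later rows make up. A row lasts 1/10 s, in which the tool goes at most 50 mm and 8.59 degrees, less where a joint would pass 70% of its speed; a pose out of reach is approached as far as the arm can. A call with a gripper value outside its range is refused whole. The fingers move at their own pace and stop on an object; the grip force is fixed at half the most. Time passes only in rows, so rows that repeat a pose let the fingers close. It gives the time, the measured TCP pose, the force, the opening and the grip force at its end, in the units of the state.
- get_obs(): the state, without advancing time (a new reading comes with each control period).
- read_camera(name): name is "scene" or "top"; returns a dict with "color" (400x640x3 uint8, blue, green, red), "depth" (400x640 float32, mm along the optical axis (not along the pixel's ray), 0 where there is no reading), "fov_y" (degrees; the focal length in pixels is half the picture's height over the tangent of half this angle, whatever the lens; pixels are square), "cx", "cy" (the principal point, pixels), "k1" (the pictures are not rectified: a ray, as slopes to the right and down, at radius r is drawn at 1 + k1 r^2 times it, then the intrinsics apply), "R" (3x3) and "t" (3): a world point X has camera coordinates R X + t. Camera axes: x right, y down, z forward; pixel columns grow to the right and rows downward; lengths in mm; the calibration is good to about 2 mm. A picture is of the moment at which its call begins.
- job_done(): hands the job in; it is judged then, once.
The state is a dict: "clock": time; "joints": joint angles; "qvel": joint speeds; "tau": joint torques, N m; "tcp_pos": TCP position; "tool_rot": TCP orientation; "wrist_force": force on the tool from outside, world axes, zero at the start; "wrist_torque": the same for the moment, N m; "finger_gap": finger opening in mm; "gripper_force": force on a finger pad.
Only numpy, scipy, OpenCV 4.12 (cv2) and the standard library are available. Lean on these libraries where they do the work, as an engineer would, in place of code of your own. Each camera call takes 0.05 s, during which the arm holds its last target. There are 200 camera calls.

## Working session

There is one attempt and no reset: what is moved stays moved. The work goes in short steps, Python scripts to look and compute and a tool call to move; the robot and the scene stay as the last step left them, time stands still between calls to the robot, and variables do not carry over. Pictures are saved under pics/ and viewed, at most 10 in all, crops included, and the job is handed in when it is done.

Besides the shell and the picture viewer there is one more tool, called after ">>>" as name(argument=value, ...) on one line, values as JSON. servo_tool: Moves the arm, as the interface text tells. Its arguments: {"type":"object","properties":{"commands":{"type":"array","items":{"type":"array","items":{"type":"number"}}}},"required":["commands"]}

```bash
ls; mkdir -p pics; cat > h.py <<'E'
import numpy as np,cv2
from plant import get_obs,read_camera
def cam(n):
    c=read_camera(n); h=c['color'].shape[0]; f=h/2/np.tan(np.radians(c['fov_y'])/2)
    vs,us=np.mgrid[0:h,0:c['color'].shape[1]]
    d=np.stack([(us-c['cx'])/f,(vs-c['cy'])/f],-1); r=np.hypot(*np.moveaxis(d,-1,0)); q=r.copy()
    for _ in range(20): q=r/(1+c['k1']*q*q)
    d=d*(q/np.maximum(r,1e-9))[...,None]
    P=np.concatenate([d,np.ones(d.shape[:2]+(1,))],-1)*c['depth'][...,None]
    c['W']=(P-np.array(c['t']))@np.array(c['R']); c['W'][c['depth']<=0]=np.nan
    c['ray']=np.concatenate([d,np.ones(d.shape[:2]+(1,))],-1)@np.array(c['R']); c['C']=-np.array(c['R']).T@np.array(c['t'])
    return c
def atz(c,u,v,z):
    r=c['ray'][int(round(v)),int(round(u))]; return c['C']+r*(z-c['C'][2])/r[2]
E
python3 - <<'E'
from h import *
import plant; print(plant.pinch_z, get_obs())
for n in('scene','top'):
    c=cam(n); cv2.imwrite(f'pics/{n}0.png',c['color']); np.savez(f'{n}0.npz',W=c['W'],color=c['color'],ray=c['ray'],C=c['C']); print(n,c['C'],c['fov_y'])
E
```

```text
pics
18.700000000000003 {'clock': 0.0, 'joints': array([ 1.24900374e+00,  2.60696743e-01, -1.39371429e-01,  1.17266745e+00,
       -2.11750229e-05,  1.57080119e+00]), 'qvel': array([-4.07827679e-04,  8.53755956e-05,  9.59341202e-04, -3.39755297e-04,
        1.31719293e-03, -4.86098559e-04]), 'tau': array([ 1.89731167e-03, -4.05673385e+01,  2.53923923e+01,  1.87482673e-02,
       -6.65132802e-05, -8.76227602e-06]), 'tcp_pos': array([165.83597998, 497.41680002, 230.45731111]), 'tool_rot': array([ 1.60205300e-01,  9.87083239e-01, -9.58821644e-04, -1.44887581e-04]), 'wrist_force': array([-0.34558458,  0.31148075,  0.08751506]), 'wrist_torque': array([-0.04650773,  0.04745883, -0.02962138]), 'gripper_force': 0.0, 'finger_gap': 85.61839321999305}
scene [1322.77360342  189.47591274  825.08645324] 45.52418632430748
top [439.83409618  20.28924912 820.69982195] 56.58315326936674
```

View pics/scene0.png

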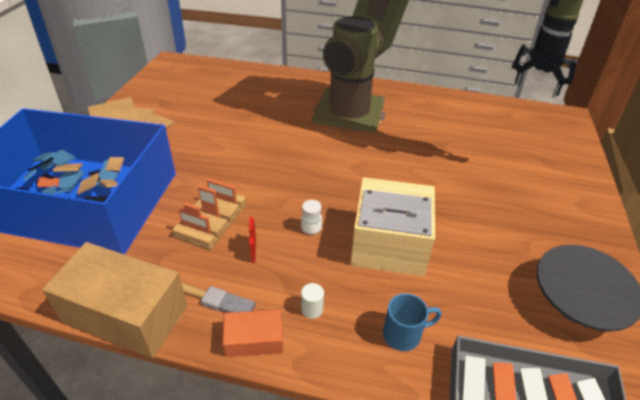

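View pics/top0.png

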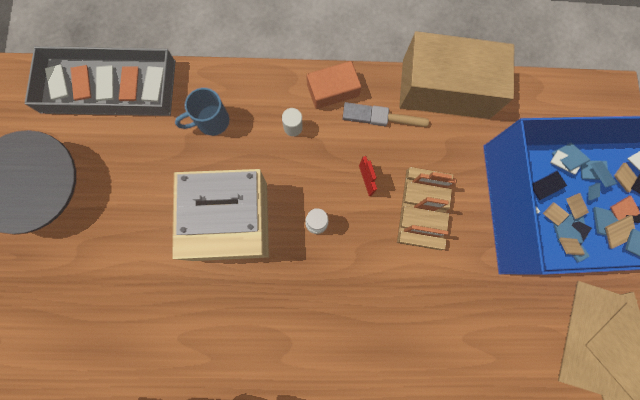

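The rack (scene ~(210,215), top ~(428,207)) holds three tiles, at top rows ~180, 204 and 231. A red look-alike stands at top (369,176), and the bin is at top (218,210) with its slot at about (217,201). Next is an enlarged view of both.

```bash
python3 - <<'E'
import cv2,numpy as np
s=cv2.imread('pics/scene0.png');t=cv2.imread('pics/top0.png')
a=cv2.resize(s[170:260,165:265],(400,360),interpolation=cv2.INTER_CUBIC)
b=cv2.resize(t[155:255,390:470],(400,500)[:2],interpolation=cv2.INTER_CUBIC)
im=np.zeros((500,800,3),np.uint8); im[:360,:400]=a; im[:,400:]=b; cv2.imwrite('pics/crop1.png',im)
z=np.load('top0.npz');W=z['W']
m=np.zeros(W.shape[:2],bool)
# heights
for name,(u0,u1,v0,v1) in dict(rack=(395,462,160,255)).items():
    sub=W[v0:v1,u0:u1].reshape(-1,3); sub=sub[~np.isnan(sub[:,0])]
    h=sub[sub[:,2]>50]; print(len(h))
    lab=[]
    import scipy.cluster.hierarchy as H
    l=H.fcluster(H.linkage(h[:,:2]),8,'distance')
    for k in set(l):
        p=h[l==k]
        if len(p)<10: continue
        print(k,len(p),p.min(0).round(),p.max(0).round(),p.mean(0).round(1))
    r=sub[(sub[:,2]>22)&(sub[:,2]<34)]
    print('rack',cv2.minAreaRect(r[:,:2].astype(np.float32)),r[:,2].mean())
sub=W[165:265,165:270].reshape(-1,3)
p=sub[(sub[:,2]>112)&(sub[:,2]<135)]; print('bin',cv2.minAreaRect(p[:,:2].astype(np.float32)),p[:,2].mean(),np.median(p[:,2]))
p=sub[(sub[:,2]>132)&(sub[:,2]<160)];print('stops',p.round(0).tolist()[:40])
sub=W[200:245,300:335].reshape(-1,3);p=sub[sub[:,2]>60];print('jar',np.median(p,0))
sub=W[150:200,350:385].reshape(-1,3);p=sub[sub[:,2]>30];print('red',p.min(0),p.max(0))
E
```

```text
795
1 228 [ 518. -260.   50.] [ 537. -184.   81.] [ 526.4 -220.6   72.5]
2 334 [ 628. -282.   50.] [ 647. -207.  101.] [ 635.7 -242.3   77.2]
3 233 [ 576. -253.   51.] [ 590. -209.  109.] [ 581.1 -228.3   88.1]
rack ((582.697265625, -233.5987091064453), (100.92140197753906, 170.8509521484375), 80.9054946899414) 27.924263435925173
bin ((549.8109741210938, 198.03643798828125), (166.16436767578125, 164.45352172851562), 3.3748817443847656) 123.61391591280616 124.14928593299311
stops [[584.0, 169.0, 138.0], [584.0, 168.0, 138.0], [584.0, 166.0, 137.0], [584.0, 164.0, 139.0], [584.0, 162.0, 138.0], [584.0, 160.0, 138.0], [584.0, 158.0, 138.0], [582.0, 171.0, 137.0], [582.0, 169.0, 138.0], [582.0, 168.0, 137.0], [582.0, 166.0, 136.0], [582.0, 164.0, 137.0], [582.0, 162.0, 137.0], [582.0, 160.0, 138.0], [582.0, 158.0, 138.0], [579.0, 241.0, 137.0], [579.0, 239.0, 140.0], [579.0, 236.0, 136.0], [579.0, 234.0, 138.0], [579.0, 232.0, 137.0], [579.0, 230.0, 138.0], [579.0, 229.0, 137.0], [580.0, 171.0, 136.0], [580.0, 169.0, 138.0], [580.0, 168.0, 137.0], [580.0, 165.0, 138.0], [580.0, 164.0, 138.0], [580.0, 162.0, 136.0], [580.0, 160.0, 138.0], [580.0, 158.0, 137.0], [577.0, 241.0, 137.0], [577.0, 239.0, 137.0], [577.0, 238.0, 136.0], [578.0, 236.0, 135.0], [577.0, 234.0, 137.0], [577.0, 232.0, 139.0], [577.0, 230.0, 138.0], [577.0, 229.0, 137.0], [578.0, 171.0, 138.0], [579.0, 170.0, 136.0]]
jar [546.09650974   7.73387439  75.16534195]
red [ 611.05204808 -116.36885126   30.47392221] [684.28902053 -86.93278591  92.95290358]
```

View pics/crop1.png

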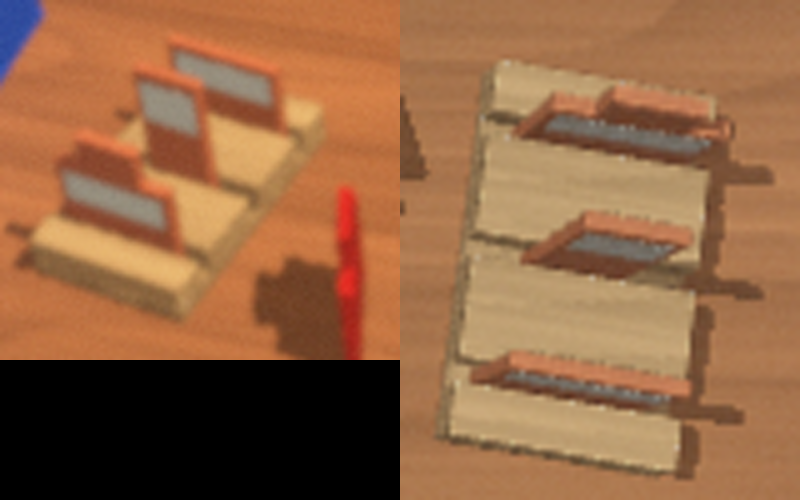

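Four candidates:
- **Top (430,178), scene (192,222):** the rack tile with a narrow tab and shoulders. This one fits the description.
- **Top (430,203):** strip_tile, with no shoulders.
- **Top (428,230):** plain_tile, a plain rectangle.
- **Top (369,176):** the red look-alike standing on the table, to be left alone.

The crop confirms the tabbed tile in the far groove (+x side).

```bash
cat >> h.py <<'E'
from scipy.spatial.transform import Rotation as Ro
def go(pos,yaw,o=None):
    "tool shift (cm) and turn (deg) to bring TCP to pos with tool y at world yaw deg, pointing down"
    o=o or get_obs(); R=Ro.from_quat(o['tool_rot']); y=np.array([np.cos(np.radians(yaw)),np.sin(np.radians(yaw)),0]);z=np.array([0,0,-1.])
    T=Ro.from_matrix(np.stack([np.cross(y,z),y,z],1))
    print('turn',(R.inv()*T).as_rotvec(degrees=True).round(2),'shift cm',R.inv().apply(np.array(pos)-o['tcp_pos']).round(1)/10)
E
python3 - <<'E'
from h import *
z=np.load('top0.npz');W=z['W'];
sub=W[165:265,165:270].reshape(-1,3)
p=sub[(sub[:,2]>112)&(sub[:,2]<130)]
a=np.radians(3.37);B=np.array([[np.cos(a),np.sin(a)],[-np.sin(a),np.cos(a)]]);c0=np.array([549.8,198.0])
b=lambda q:(q[:,:2]-c0)@B.T
s=sub[(sub[:,2]>134)&(sub[:,2]<145)];q=b(s)
for m in(q[:,1]<0,q[:,1]>0): print('stop x',np.percentile(q[m,0],[0,5,50,95,100]).round(1),'y',np.percentile(q[m,1],[0,50,100]).round(1))
h=sub[sub[:,2]<118];q=b(h);k=(abs(q[:,0])<45)&(abs(q[:,1])<60);q=q[k];print('hole',len(q),np.percentile(q[:,0],[0,5,50,95,100]).round(1),np.percentile(q[:,1],[0,5,50,95,100]).round(1))
# tile in rack
sub=W[160:200,395:462].reshape(-1,3);r=np.radians(-9.1)
A=np.array([[np.cos(r),np.sin(r)],[-np.sin(r),np.cos(r)]]);f=lambda q:(q[:,:2]-[637.5,-242.4])@A.T
for lo,hi in((35,50),(50,65),(76,88),(92,104)):
    q=sub[(sub[:,2]>lo)&(sub[:,2]<hi)];q=f(q);print(lo,len(q),q.min(0).round(1),q.mean(0).round(1),q.max(0).round(1),'slope deg',np.degrees(np.polyfit(q[:,1],q[:,0],1)[0]).round(1))
go([637.5,-242.4,200],-9.1)
E
```

```text
stop x [24.2 24.6 28.3 32.2 32.4] y [-41.6 -35.8 -28.3]
stop x [24.2 24.5 27.8 31.5 31.8] y [28.7 35.8 42.2]
hole 220 [-28.1 -27.4  24.4  25.   37.4] [-38.5 -32.    9.5  40.7  58.7]
35 68 [ -5.  -39.9] [-3.4 -1.5] [ 2.7 35.4] slope deg 0.6
50 80 [ -4.8 -40.1] [-3.2  1.3] [ 4.2 35.6] slope deg 1.5
76 44 [-52.8 -39.2] [-4.1 -3.4] [ 1.3 23.2] slope deg -5.3
92 94 [-57.  -22.9] [-3.2 -1.4] [ 4.9 24.5] slope deg -20.5
turn [-9.000e-02  7.000e-02  8.066e+01] shift cm [-68.15 -55.26   3.15]
```

>>> servo_tool(commands=[[0,0,80.7,-68.2,-55.5,3.0,0.45],[0,0,80.7,-68.2,-55.5,3.0,0.45],[0,0,80.7,-68.2,-55.5,3.0,0.45],[0,0,80.7,-68.2,-55.5,3.0,0.45],[0,0,80.7,-68.2,-55.5,3.0,0.45],[0,0,80.7,-68.2,-55.5,3.0,0.45],[0,0,80.7,-68.2,-55.5,3.0,0.45],[0,0,80.7,-68.2,-55.5,3.0,0.45],[0,0,80.7,-68.2,-55.5,3.0,0.45],[0,0,80.7,-68.2,-55.5,3.0,0.45],[0,0,80.7,-68.2,-55.5,3.0,0.45],[0,0,80.7,-68.2,-55.5,3.0,0.45],[0,0,80.7,-68.2,-55.5,3.0,0.45],[0,0,80.7,-68.2,-55.5,3.0,0.45],[0,0,80.7,-68.2,-55.5,3.0,0.45],[0,0,80.7,-68.2,-55.5,3.0,0.45],[0,0,80.7,-68.2,-55.5,3.0,0.45],[0,0,80.7,-68.2,-55.5,3.0,0.45],[0,0,80.7,-68.2,-55.5,3.0,0.45],[0,0,80.7,-68.2,-55.5,3.0,0.45]])

```text
clock: 2.1
tcp_pos: [637.0, -244.4, 199.9]
tool_rot: [0.762, 0.648, -0.0, -0.001]
wrist_force: [-0.2, -0.6, 0.6]
finger_gap: 38.2
gripper_force: 0.0
```

>>> servo_tool(commands=[[0,0,0,0,0,4,0.45],[0,0,0,0,0,8,0.45],[0,0,0,0,0,11,0.45],[0,0,0,0,0,12.5,0.45],[0,0,0,0,0,13.2,0.45],[0,0,0,0,0,13.2,0.45],[0,0,0,0,0,13.2,0],[0,0,0,0,0,13.2,0],[0,0,0,0,0,13.2,0],[0,0,0,0,0,13.2,0],[0,0,0,0,0,13.2,0],[0,0,0,0,0,13.2,0]])

```text
clock: 3.3
tcp_pos: [638.7, -244.5, 71.2]
tool_rot: [0.761, 0.649, 0.001, 0.001]
wrist_force: [-0.4, 1.3, 6.5]
finger_gap: 6.7
gripper_force: 59.5
```

>>> servo_tool(commands=[[0,0,0,0,0,-0.5,0],[0,0,0,0,0,-1,0],[0,0,0,0,0,-2,0],[0,0,0,0,0,-3,0],[0,0,0,0,0,-5,0],[0,0,0,0,0,-8,0],[0,0,0,0,0,-11,0],[0,0,0,0,0,-14,0],[0,0,0,0,0,-16,0],[0,0,0,0,0,-16,0],[0,0,0,0,0,-16,0]])

```text
clock: 4.4
tcp_pos: [637.6, -244.2, 229.5]
tool_rot: [0.761, 0.649, 0.0, 0.0]
wrist_force: [-0.7, -0.0, -1.5]
finger_gap: 7.2
gripper_force: 58.7
```

```bash
python3 - <<'E'
from h import *
o=get_obs();print(o['tcp_pos'],o['finger_gap'],o['wrist_force'])
s=cam('scene');t=cam('top')
a=cv2.resize(s['color'][100:260,130:330],(400,320),interpolation=cv2.INTER_CUBIC);b=cv2.resize(t['color'][120:260,370:530],(400,350),interpolation=cv2.INTER_CUBIC)
im=np.zeros((350,800,3),np.uint8);im[:320,:400]=a;im[:,400:]=b;cv2.imwrite('pics/lift.png',im)
np.savez('lift.npz',W=s['W'],T=t['W'])
a=np.radians(3.37);c0=np.array([549.8,198.0]);w=np.array([24.3-5-10,0]) # slot centre 19.3
for off in(-11,-10,): 
    x,y=c0+np.array([np.cos(a),np.sin(a)])*(19.3+off)
    print(off,x,y);go([x,y,228],3.37)
E
```

```text
[ 637.5739048  -244.22124048  229.51993301] 7.156830746045079 [-0.71467908 -0.03636433 -1.52051154]
-11 558.0856471737922 198.48790461304438
turn [ -0.16  -0.05 -12.51] shift cm [ 4.242e+01 -1.478e+01  3.000e-02]
-10 559.0839179176224 198.546688301363
turn [ -0.16  -0.05 -12.51] shift cm [ 4.245e+01 -1.468e+01  3.000e-02]
```

View pics/lift.png

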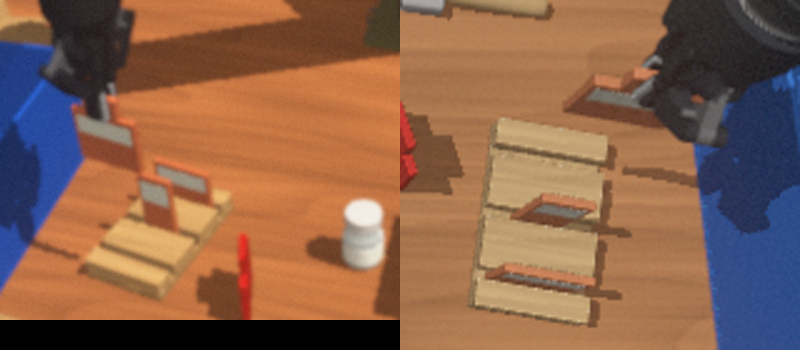

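The tile hangs upright in the grip, and the other tiles and the jar are still standing. Next I'll measure how it sits in the grip.

```bash
python3 - <<'E'
import numpy as np
z=np.load('lift.npz');tcp=np.array([637.6,-244.2,229.5]);r=np.radians(-9.2)
for n in 'WT':
    p=z[n].reshape(-1,3);p=p[~np.isnan(p[:,0])]-tcp
    q=np.stack([p[:,0]*np.cos(r)+p[:,1]*np.sin(r),-p[:,0]*np.sin(r)+p[:,1]*np.cos(r),p[:,2]],1)
    k=(abs(q[:,0])<14)&(abs(q[:,1])<60)&(q[:,2]<3)&(q[:,2]>-85);q=q[k]
    print(n,len(q))
    for lo in range(-85,5,6):
        m=(q[:,2]>=lo)&(q[:,2]<lo+6)
        if m.sum()>2: print(lo,m.sum(),'x',np.median(q[m,0]).round(1),'y',q[m,1].min().round(1),q[m,1].max().round(1),'zmin',q[m,2].min().round(1))
E
```

```text
W 709
-67 5 x 0.5 y -27.2 33.5 zmin -63.0
-61 63 x 2.1 y -39.7 36.2 zmin -60.9
-55 66 x 1.9 y -38.1 36.9 zmin -54.9
-49 64 x 1.9 y -40.1 37.4 zmin -49.0
-43 63 x 2.1 y -37.7 36.6 zmin -42.8
-37 67 x 1.8 y -39.5 36.4 zmin -37.0
-31 70 x 2.0 y -40.1 35.5 zmin -31.0
-25 65 x 2.0 y -38.4 36.0 zmin -24.9
-19 71 x 2.0 y -40.1 36.2 zmin -19.0
-13 73 x 2.0 y -39.2 36.9 zmin -13.0
-7 66 x 1.9 y -39.6 35.9 zmin -7.0
-1 36 x 2.1 y -37.9 36.6 zmin -1.0
T 490
-67 18 x -5.0 y -38.0 34.1 zmin -64.6
-61 55 x -5.0 y -39.1 37.1 zmin -60.6
-55 48 x -5.0 y -34.7 36.9 zmin -54.9
-49 46 x -4.9 y -30.5 37.1 zmin -49.0
-43 47 x -5.0 y -25.7 37.0 zmin -43.0
-37 44 x -5.0 y -20.3 36.8 zmin -36.9
-31 36 x -5.1 y -18.0 37.5 zmin -30.8
-25 37 x -5.1 y -15.9 37.4 zmin -24.9
-19 30 x -4.9 y 1.4 36.7 zmin -18.9
-13 27 x -4.9 y 5.6 37.0 zmin -12.9
-7 26 x -4.9 y 7.4 37.3 zmin -6.9
-1 76 x -2.2 y -37.4 37.2 zmin -0.9
```

>>> servo_tool(commands=[[0,0,-1,2,-0.7,0,0],[0,0,-3,6,-2.1,0,0],[0,0,-4.5,10,-3.5,0,0],[0,0,-6,14,-4.9,0,0],[0,0,-7.5,18,-6.3,0,0],[0,0,-9,22,-7.7,0,0],[0,0,-10.5,26,-9.1,0,0],[0,0,-11.5,30,-10.5,0,0],[0,0,-12.5,34,-11.9,0,0],[0,0,-12.5,38,-13.2,0,0],[0,0,-12.5,41,-14.3,0,0],[0,0,-12.5,42.5,-14.8,0,0],[0,0,-12.5,42.5,-14.8,0,0],[0,0,-12.5,42.5,-14.8,0,0],[0,0,-12.5,42.5,-14.8,0,0]])

```text
clock: 6.0
tcp_pos: [558.9, 197.5, 228.9]
tool_rot: [0.687, 0.727, -0.001, 0.0]
wrist_force: [0.5, -0.8, -0.6]
finger_gap: 7.0
gripper_force: 58.7
```

```bash
cat > m.py <<'E'
from h import *
def meas():
    o=get_obs();p0=o['tcp_pos'];print('tcp',p0.round(1),'F',o['wrist_force'].round(1),o['wrist_torque'].round(2))
    y=Ro.from_quat(o['tool_rot']).as_matrix()[:,1];print('yaw',np.degrees(np.arctan2(y[1],y[0])).round(2))
    a=np.radians(3.37);B=np.array([[np.cos(a),np.sin(a)],[-np.sin(a),np.cos(a)]]);print('tcp in bin',(p0[:2]-[549.8,198.])@B.T)
    for n in('scene','top'):
        c=cam(n);p=c['W'].reshape(-1,3);q=np.c_[(p[:,:2]-[549.8,198.])@B.T,p[:,2]]
        d=p0[2]
        k=(abs(q[:,0]-((p0[:2]-[549.8,198.])@B.T)[0])<12)&(abs(q[:,1])<60)
        for lo,hi in((d-55,d-40),(d-40,d-20),(d-20,d-2)):
            m=k&(q[:,2]>lo)&(q[:,2]<hi)
            if m.sum()>5: print(n,round(lo-d),m.sum(),'x',np.median(q[m,0]).round(1),'y',np.percentile(q[m,1],[1,99]).round(1),'slope',np.degrees(np.polyfit(q[m,1],q[m,0],1)[0]).round(2))
        m=(q[:,2]>134)&(q[:,2]<142)&(q[:,0]>20)&(abs(q[:,1])<60)&(abs(q[:,1])>20)&(q[:,0]<40)
        if m.sum(): print(n,'stops',m.sum(),'x',q[m,0].min().round(1),q[m,0].max().round(1),'y',q[m,1].min().round(1),q[m,1].max().round(1))
    return c
E
python3 - <<'E'
from m import *
meas()
E
```

```text
tcp [558.9 197.5 228.9] F [ 0.5 -0.8 -0.6] [-0.03 -0.01  0.  ]
yaw 3.27
tcp in bin [ 9.080629   -1.04308456]
scene -55 205 x 10.9 y [-41.3  33.6] slope 0.23
scene -40 281 x 11.0 y [-40.8  33.8] slope -0.33
scene -20 259 x 11.1 y [-40.9  33.9] slope -0.12
scene stops 52 x 22.3 33.1 y -44.0 39.9
top -55 54 x 4.8 y [-40.    6.8] slope -3.16
top -40 70 x 4.7 y [-40.    1.3] slope -4.23
top -20 50 x 4.7 y [-40.1  -8. ] slope -4.78
top stops 39 x 24.4 32.7 y -41.7 -28.4
```

>>> servo_tool(commands=[[0,0,0,0.18,0,1,0],[0,0,0,0.18,0,2,0],[0,0,0,0.18,0,3,0],[0,0,0,0.18,0,3.5,0],[0,0,0,0.18,0,3.5,0],[0,0,0,0.18,0.2,3.5,0],[0,0,0,0.18,0.4,3.5,0],[0,0,0,0.18,0.6,3.5,0],[0,0,0,0.18,0.8,3.5,0],[0,0,0,0.18,0.8,3.5,0],[0,0,0,0.18,0.8,3.5,0]])

```text
clock: 7.2
tcp_pos: [566.8, 201.2, 194.4]
tool_rot: [0.686, 0.728, 0.0, 0.0]
wrist_force: [-0.8, 0.2, -0.0]
finger_gap: 7.1
gripper_force: 58.7
```

>>> servo_tool(commands=[[0,0,0,0,0.05,0,0],[0,0,0,0,0.1,0,0],[0,0,0,0,0.15,0,0],[0,0,0,0,0.2,0,0],[0,0,0,0,0.2,0,0]])

```text
clock: 7.7
tcp_pos: [568.8, 201.3, 194.3]
tool_rot: [0.686, 0.728, -0.0, 0.0]
wrist_force: [0.5, 0.2, -1.1]
finger_gap: 7.2
gripper_force: 58.7
```

>>> servo_tool(commands=[[0,0,0,0,0.05,0,0],[0,0,0,0,0.1,0,0],[0,0,0,0,0.1,0,0]])

```text
clock: 8.0
tcp_pos: [569.8, 201.4, 194.3]
tool_rot: [0.686, 0.728, 0.0, 0.0]
wrist_force: [-0.3, 0.2, -0.3]
finger_gap: 7.0
gripper_force: 58.7
```

```bash
python3 - <<'E'
from m import *
c=meas()
s=cam('scene')
a=cv2.resize(s['color'][130:280,330:460],(390,450),interpolation=cv2.INTER_CUBIC);b=cv2.resize(c['color'][150:270,160:280],(400,400),interpolation=cv2.INTER_CUBIC)
im=np.zeros((450,790,3),np.uint8);im[:,:390]=a;im[:400,390:]=b;cv2.imwrite('pics/slot.png',im)
E
```

```text
tcp [569.8 201.4 194.3] F [-0.3  0.2 -0.3] [ 0.01  0.05 -0.05]
yaw 3.36
tcp in bin [20.19935459  2.19524595]
scene -55 200 x 21.9 y [-38.   37.7] slope -0.27
scene -40 265 x 22.2 y [-38.3  36.9] slope 0.19
scene -20 242 x 22.0 y [-37.7  37.4] slope 0.14
scene stops 91 x 20.2 33.8 y -42.7 40.3
top -55 48 x 15.8 y [-36.5   9.5] slope -2.72
top -40 59 x 15.7 y [-36.6   5.2] slope -3.22
top -20 52 x 15.7 y [-36.6  -5.3] slope -5.41
top stops 30 x 20.4 32.5 y -41.7 -30.4
```

View pics/slot.png

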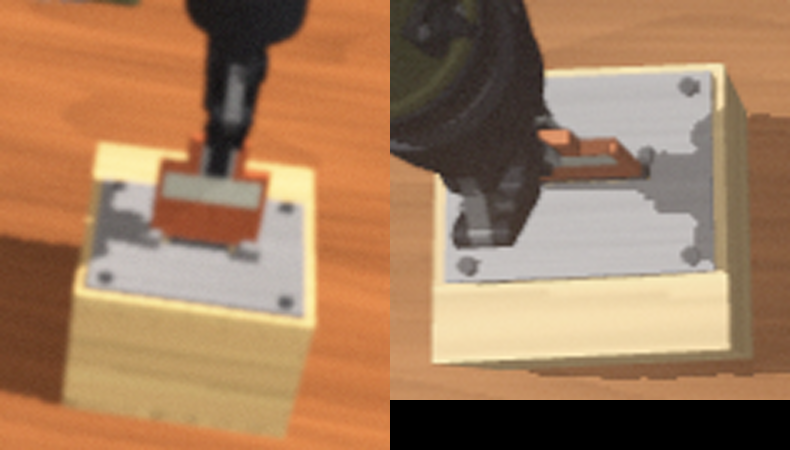

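The tile hangs just above the plate, beside the stops (crop ~(165,240) and (232,250)), with no contact yet. I'll centre it in y and keep feeling toward +x.

>>> servo_tool(commands=[[0,0,0,-0.12,0.0,0,0],[0,0,0,-0.12,0.05,0,0],[0,0,0,-0.12,0.1,0,0],[0,0,0,-0.12,0.1,0,0]])

```text
clock: 8.55
tcp_pos: [570.8, 200.2, 194.3]
tool_rot: [0.686, 0.728, -0.0, -0.0]
wrist_force: [-0.3, 0.4, -1.1]
finger_gap: 7.0
gripper_force: 58.7
```

>>> servo_tool(commands=[[0,0,0,0,0.05,0,0],[0,0,0,0,0.1,0,0],[0,0,0,0,0.1,0,0]])

```text
clock: 8.85
tcp_pos: [571.1, 200.2, 194.2]
tool_rot: [0.686, 0.728, -0.001, -0.0]
wrist_force: [-2.1, -0.8, 0.5]
finger_gap: 7.3
gripper_force: 58.9
```

>>> servo_tool(commands=[[0,0,0,0,0.05,0,0],[0,0,0,0,0.05,0,0]])

```text
clock: 9.05
tcp_pos: [571.3, 200.2, 194.2]
tool_rot: [0.686, 0.728, -0.001, -0.001]
wrist_force: [-4.4, 0.1, 1.7]
finger_gap: 6.7
gripper_force: 59.1
```

>>> servo_tool(commands=[[0,0,0,0,-0.1,0,0],[0,0,0,0,-0.2,0,0],[0,0,0,0,-0.2,0.2,0],[0,0,0,0,-0.2,0.4,0],[0,0,0,0,-0.2,0.6,0],[0,0,0,0,-0.2,0.8,0],[0,0,0,0,-0.2,0.9,0],[0,0,0,0,-0.2,0.9,0]])

```text
clock: 9.85
tcp_pos: [570.7, 200.2, 185.1]
tool_rot: [0.686, 0.728, 0.0, 0.0]
wrist_force: [-0.7, 0.4, -0.9]
finger_gap: 6.9
gripper_force: 58.7
```

>>> servo_tool(commands=[[0,0,0,0,0,0.15,0],[0,0,0,0,0,0.3,0],[0,0,0,0,0,0.3,0]])

```text
clock: 10.15
tcp_pos: [570.3, 200.2, 182.1]
tool_rot: [0.686, 0.728, -0.0, -0.0]
wrist_force: [-0.2, 1.0, -0.6]
finger_gap: 7.0
gripper_force: 58.7
```

>>> servo_tool(commands=[[0,0,0,0,0,0.2,0],[0,0,0,0,0,0.4,0],[0,0,0,0,0,0.5,0],[0,0,0,0,0,0.5,0]])

```text
clock: 10.55
tcp_pos: [570.6, 200.2, 177.3]
tool_rot: [0.686, 0.728, 0.0, 0.0]
wrist_force: [1.6, 0.2, -0.8]
finger_gap: 6.9
gripper_force: 58.7
```

The tile is in the slot. I'll keep going into the leaf.

>>> servo_tool(commands=[[0,0,0,0,0,0.2,0],[0,0,0,0,0,0.4,0],[0,0,0,0,0,0.6,0],[0,0,0,0,0,0.6,0]])

```text
clock: 10.95
tcp_pos: [570.7, 200.5, 172.6]
tool_rot: [0.686, 0.728, 0.001, 0.0]
wrist_force: [-1.1, -0.6, 6.1]
finger_gap: 6.8
gripper_force: 59.7
```

>>> servo_tool(commands=[[0,0,0,0,0,0.2,0],[0,0,0,0,0,0.4,0],[0,0,0,0,0,0.4,0]])

```text
clock: 11.25
tcp_pos: [570.6, 200.6, 168.6]
tool_rot: [0.686, 0.728, 0.001, 0.0]
wrist_force: [-1.5, -0.1, 5.5]
finger_gap: 7.0
gripper_force: 59.7
```

>>> servo_tool(commands=[[0,0,0,0,0,0.3,0],[0,0,0,0,0,0.6,0],[0,0,0,0,0,0.9,0],[0,0,0,0,0,1.0,0],[0,0,0,0,0,1.0,0]])

```text
clock: 11.75
tcp_pos: [570.7, 200.6, 158.4]
tool_rot: [0.686, 0.728, 0.001, 0.0]
wrist_force: [-0.5, 0.1, 5.4]
finger_gap: 7.3
gripper_force: 59.6
```

>>> servo_tool(commands=[[0,0,0,0,0,0.3,0],[0,0,0,0,0,0.6,0],[0,0,0,0,0,0.9,0],[0,0,0,0,0,1.2,0],[0,0,0,0,0,1.5,0],[0,0,0,0,0,1.6,0],[0,0,0,0,0,1.6,0]])

```text
clock: 12.45
tcp_pos: [570.7, 200.5, 142.2]
tool_rot: [0.686, 0.728, 0.001, 0.0]
wrist_force: [-0.4, 0.6, 5.1]
finger_gap: 6.7
gripper_force: 59.5
```

>>> servo_tool(commands=[[0,0,0,0,0,0,0.35],[0,0,0,0,0,0,0.35],[0,0,0,0,0,0,0.35],[0,0,0,0,0,0,0.35],[0,0,0,0,0,0,0.35],[0,0,0,0,0,-1,0.35],[0,0,0,0,0,-3,0.35],[0,0,0,0,0,-5,0.35],[0,0,0,0,0,-6,0.35],[0,0,0,0,0,-6,0.1],[0,0,0,0,0,-6,0],[0,0,0,0,0,-6,0],[0,0,0,0,0,-6,0],[0,0,0,0,0,-6,0]])

```text
clock: 13.85
tcp_pos: [569.9, 200.0, 200.5]
tool_rot: [0.686, 0.728, -0.001, -0.0]
wrist_force: [0.5, -0.4, 0.0]
finger_gap: -0.1
gripper_force: 0.0
```

```bash
python3 - <<'E'
from m import *
o=get_obs();print(o['tcp_pos'],o['finger_gap'],o['wrist_force'])
s=cam('scene');c=cam('top')
a=cv2.resize(s['color'][130:280,330:460],(390,450),interpolation=cv2.INTER_CUBIC);b=cv2.resize(c['color'][150:270,160:280],(400,400),interpolation=cv2.INTER_CUBIC)
im=np.zeros((450,790,3),np.uint8);im[:,:390]=a;im[:400,390:]=b;cv2.imwrite('pics/rel.png',im)
q=s['W'].reshape(-1,3);k=(abs(q[:,0]-571)<12)&(abs(q[:,1]-199)<60)&(q[:,2]>140)
for lo in range(140,200,4):
    m=k&(q[:,2]>=lo)&(q[:,2]<lo+4)
    if m.sum():print(lo,m.sum(),np.median(q[m,0]).round(1),q[m,1].min().round(1),q[m,1].max().round(1))
E
```

```text
[569.88458905 200.04205079 200.49628369] -0.05559575444388245 [ 0.4599851  -0.35419199  0.04109196]
140 45 573.1 159.8 236.0
144 78 571.8 161.2 235.5
148 31 572.8 170.3 226.9
152 28 572.9 177.9 217.6
156 30 573.0 179.6 216.8
160 27 572.6 178.9 214.5
164 32 572.3 178.6 218.1
168 56 570.2 177.8 217.3
172 2 570.4 200.5 206.5
```

View pics/rel.png

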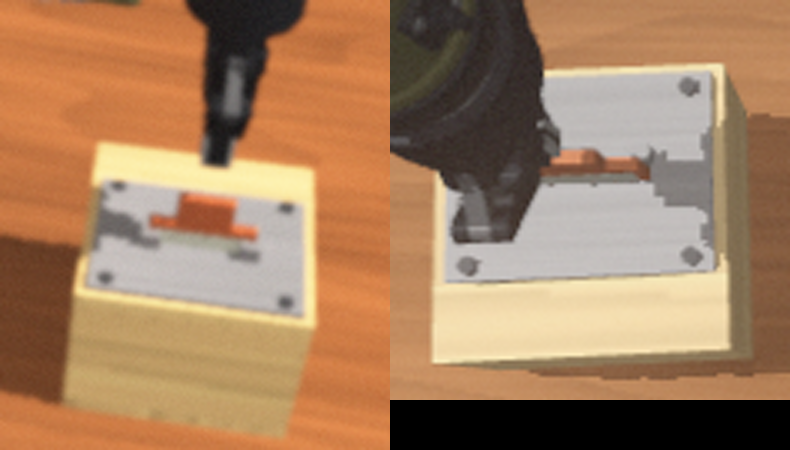

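The tile stands tab-up in the slot, with its tab at crop (207,213) and its top at about z=169. The shut fingers are above it, ready to push.

>>> servo_tool(commands=[[0,0,0,-0.1,0.05,1,0],[0,0,0,-0.1,0.05,2,0],[0,0,0,-0.1,0.05,2.6,0],[0,0,0,-0.1,0.05,2.8,0],[0,0,0,-0.1,0.05,2.95,0],[0,0,0,-0.1,0.05,3.1,0],[0,0,0,-0.1,0.05,3.25,0],[0,0,0,-0.1,0.05,3.4,0],[0,0,0,-0.1,0.05,3.55,0]])

```text
clock: 14.85
tcp_pos: [571.2, 199.5, 167.3]
tool_rot: [0.686, 0.728, 0.001, 0.0]
wrist_force: [-2.1, -0.3, 7.4]
finger_gap: 0.2
gripper_force: 3.6
```

>>> servo_tool(commands=[[0,0,0,0,0,0.15,0],[0,0,0,0,0,0.3,0],[0,0,0,0,0,0.5,0],[0,0,0,0,0,0.7,0],[0,0,0,0,0,0.9,0]])

```text
clock: 15.35
tcp_pos: [571.2, 199.6, 158.5]
tool_rot: [0.686, 0.728, 0.001, 0.0]
wrist_force: [-2.1, -0.3, 8.3]
finger_gap: -0.1
gripper_force: 3.7
```

>>> servo_tool(commands=[[0,0,0,0,0,0.2,0],[0,0,0,0,0,0.4,0],[0,0,0,0,0,0.6,0],[0,0,0,0,0,0.8,0],[0,0,0,0,0,1.0,0],[0,0,0,0,0,1.2,0],[0,0,0,0,0,1.4,0],[0,0,0,0,0,1.6,0],[0,0,0,0,0,1.8,0],[0,0,0,0,0,2.0,0]])

```text
clock: 16.35
tcp_pos: [571.2, 199.7, 138.5]
tool_rot: [0.686, 0.728, 0.001, 0.0]
wrist_force: [-2.6, -0.2, 7.2]
finger_gap: 0.1
gripper_force: 3.7
```

>>> servo_tool(commands=[[0,0,0,0,0,0.1,0],[0,0,0,0,0,0.2,0],[0,0,0,0,0,0.3,0],[0,0,0,0,0,0.4,0],[0,0,0,0,0,0.5,0],[0,0,0,0,0,0.6,0]])

```text
clock: 16.95
tcp_pos: [571.2, 199.6, 132.4]
tool_rot: [0.686, 0.728, 0.001, 0.0]
wrist_force: [-2.6, -0.4, 6.4]
finger_gap: -0.2
gripper_force: 3.4
```

>>> servo_tool(commands=[[0,0,0,0,0,0.1,0],[0,0,0,0,0,0.2,0],[0,0,0,0,0,0.25,0],[0,0,0,0,0,0.25,0]])

```text
clock: 17.35
tcp_pos: [570.8, 199.3, 127.9]
tool_rot: [0.686, 0.728, -0.0, -0.0]
wrist_force: [-0.3, -0.0, -0.0]
finger_gap: 0.2
gripper_force: 0.0
```

The push force has gone, so the tile dropped. I'll retract and check.

>>> servo_tool(commands=[[0,0,0,0,0,-2,0],[0,0,0,0,0,-6,0],[0,0,0,0,0,-10,0],[0,0,0,0,-4,-12,0],[0,0,0,0,-8,-12,0],[0,0,0,0,-12,-12,0],[0,0,0,0,-14,-12,0],[0,0,0,0,-14,-12,0],[0,0,0,0,-14,-12,0]])

```text
clock: 18.25
tcp_pos: [431.6, 191.3, 248.6]
tool_rot: [0.686, 0.728, 0.001, 0.0]
wrist_force: [-0.3, 0.1, 0.2]
finger_gap: -0.1
gripper_force: 0.0
```

```bash
python3 - <<'E'
from m import *
s=cam('scene');c=cam('top')
a=cv2.resize(s['color'][130:280,330:460],(390,450),interpolation=cv2.INTER_CUBIC);b=cv2.resize(c['color'][150:270,160:280],(400,400),interpolation=cv2.INTER_CUBIC)
im=np.zeros((450,790,3),np.uint8);im[:,:390]=a;im[:400,390:]=b;cv2.imwrite('pics/end.png',im)
for q in(s['W'].reshape(-1,3),c['W'].reshape(-1,3)):
    m=(abs(q[:,0]-570)<15)&(abs(q[:,1]-199)<24)&(q[:,2]<200)
    print(np.nanmin(q[m,2]),np.nanmax(q[m,2]), np.histogram(q[m,2],bins=[0,60,90,98,106,115,122,130,150,200])[0])
E
```

```text
115.79738950428357 128.4995391106795 [  0   0   0   0   0  37 178   0   0]
80.79069866962554 128.6287819263265 [  0   3   5  70  23  16 283   0   0]
```

View pics/end.png

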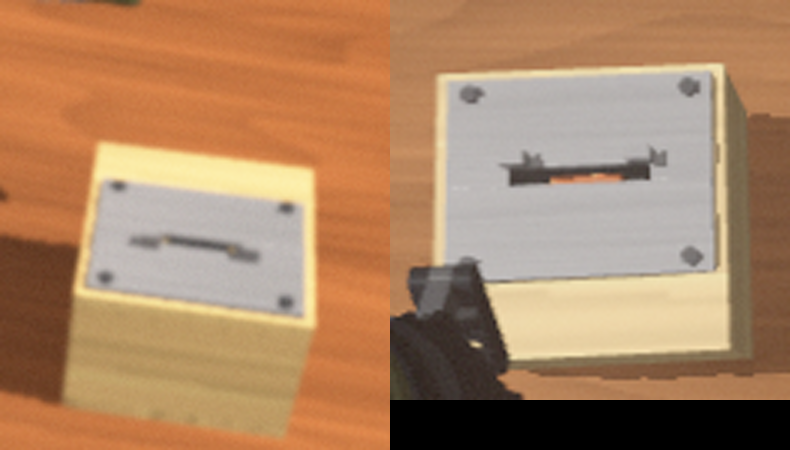

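The tile's tab shows inside the slot at crop (587,178), with its top at about z=102, roughly 23 mm below the plate. The arm is clear of everything.

```bash
python3 -c "
from plant import job_done
print(job_done())"
```

```text
the job is handed in; nothing more can be done
None
```

The tabbed tile is posted through the slot and has dropped inside the bin, tab up, with its top edge about 23 mm below the plate; the job is handed in, but `job_done()` gave no verdict.

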